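# Stamp the form on the clipboard

### The arm

A 6-joint arm with a two-finger parallel gripper is mounted at the origin on the work surface; the furniture and walls round the work are solid. World frame = base frame: x ahead of the robot, y to its left, z up, the work surface at z = 0. Lengths are in m, angles in rad, forces in N, time in s.
With the tool pointing down it reaches from about 0.3 to 0.75 m from the base axis. Payload 8.5 kg.
Tool frame: the origin (TCP) lies midway between the tips of the shut fingers; the grasp point (between the pads) lies 19 mm behind it; z points along the fingers, y is the line along which they close (so a half turn about z gives the same grasp; the last joint's range is limited). The gripper opens to 88 mm and grips with 3 to 60 N. Pads are 18 mm wide; open, the fingers measure 123 mm over their backs; the gripper's body (75 mm by 187 mm) begins 45 mm behind the grasp point.
Start: joints at [1.08, 0.381, 1.297, -0, 1.464, -0.215], TCP at [0.15, 0.529, 0.239] pointing down, gripper open.
Joint ranges: [-3.11, 3.11], [-0.89, 2.33], [0.22, 2.48], [-1.42, 4.56], [0.17, 2.85], [-2.88, 2.88]. Speed limits (rad/s): [2.39, 2.39, 3.14, 3.14, 3.14, 3.14].

### API

Orientations are given as a unit quaternion [x, y, z, w].
In Python, from cell import observe, camera, close_job, recognise, place_of gives the robot as it stands. The module is installed in compiled form; this text tells all that it offers.
- The arm moves only by the tool jog_arm, never from a script. Its argument "plan" is a list of rows, each an object with "xyz": the shift along the tool's x, y, z each as a share of 0.2 m, from -1 to 1, a list of three; "twist": the turn about the tool's z as a share of 0.12 rad, from -1 to 1; "jaw": the opening, from 0 (shut) to 1 (fully open). In form: [{"xyz": [tx, ty, tz], "twist": twist, "jaw": jaw}, ...]. A call has 1 to 12 rows; each row shifts and turns the commanded pose from where the row before left it, along the tool's axes as they then stand; what a row does not reach is not made up. A row lasts 1/8 s, in which the tool goes at most 62.5 mm and 10.7 degrees, less where a joint would pass 70% of its speed; a pose out of reach is approached as far as the arm can. A call with a number of a shift or a turn outside -1 to 1 is refused whole. A call with a gripper value outside its range is refused whole. The fingers move at their own pace and stop on an object; the grip force is fixed at half the most. Time passes only in rows, so rows that do not move let the fingers close. It gives the time, the measured TCP pose, the force, the opening and the grip force at its end, in the units of the state.
- observe(): the state, without advancing time (a new reading comes with each control period).
- camera(name): name is "side" or "top"; returns a dict with "img" (400x640x3 uint8, red, green, blue), "mtx" (3x3 intrinsics, pixels), "extrinsics" (4x4, takes a point from world to camera coordinates). Camera axes: x right, y up, looking along -z (the intrinsics and any distortion apply to the point x, -y, -z); pixel columns grow to the right and rows downward; lengths in m; the calibration is good to about 2 mm. A picture is of the moment at which its call begins. There is no depth.
- close_job(): hands the job in; it is judged then, once.
Trained networks look in a picture, given as the dict that the camera call returned (one of the last four; its "shot" number tells which), for a name from the list of things; names that differ only in an ending like _2 or _b are one class to them, and where a whole thing is asked for, a point or a joint stands for the part that bears it (a point fixed in the world has none). Each returns a list of dicts, best first, with "score" (0 to 1); they miss things now and then, are a little off and sometimes report something else, mostly with a low value. They report only what shows in the picture. A call takes as long as a camera call. They do not tell look-alikes from the thing itself.
- recognise(label, picture): "centre" ([x, y, z] in m, in world coordinates, good to about 4 mm: the middle of the surface that is visible of it).
- place_of(label, picture): "centre" ([x, y, z] in m, in world coordinates, good to about 4 mm: a listed point, or the origin of a listed thing).
The state is a dict: "t": time; "joint_positions": joint angles; "joint_vel": joint speeds; "joint_efforts": joint torques, N m; "position": TCP position; "tool_rot": TCP orientation; "wrist_force": force on the tool from outside, world axes, zero at the start; "ft_torque": the same for the moment, N m; "opening": finger opening in m; "grasp_force": force on a finger pad.
Only numpy, scipy, OpenCV 4.12 (cv2) and the standard library are available. Lean on these libraries where they do the work, as an engineer would, in place of code of your own. Each camera call takes 0.05 s, during which the arm holds its last target. There are 200 camera calls.

### The job

Take the self-inking stamp out of its tray, stand it squarely inside the larger of the two printed frames on the clipboard's form, and press it all the way down for a moment so that it prints. Then let it spring back up and return it, standing upright, to its tray. Make no print anywhere else and leave the eraser, binder clip and glue stick alone.

Things in the scene. Friction and masses are not known exactly. Their poses are not given: they have to be found in the camera images.
- stamp_grip (a point): Centre of the black upper housing of the self-inking stamp: 44 mm along its x, 68 mm along its y, flanks upright, pinched across x. It spans 21 mm below to 20 mm above this point (flat top), which moves down with the housing; with the housing up it is 53.5 mm above the underside of the foot. Long side and axes as point stamp_foot.
- stamp_foot (a point): Centre of the underside of the stamp's foot, the open lower frame, 37 mm along its x and 61 mm along its y, which stands on the paper. Axes: z up, x across the narrow side, y along the long side; the stamp may be used either way round. Straight below the grip point.
- stamp_body (a joint): How far the housing is pushed down over its foot, in m: 0 = up, 0.012 = fully down (end stop). A spring pushes it back up: about 3.5 N start it moving and about 11.5 N hold it fully down.
- stamp_frame (a point): Centre of the larger printed frame, on the paper 4 mm above the desk: a black outline, clear inside 60 mm (x) by 84 mm (y), z up. The clipboard, a fixed brown board 180 x 130 mm, reaches from 48 mm on the -x side of this point to 132 mm on the +x side; its steel clip, 12 mm high, is over 95 mm away in +x. The smaller frame (22 x 34 mm), not to be stamped, lies 56 mm in +x, 35 mm in +y.
- tray_floor (a point): Centre of the inner floor of the stamp's grey tray, 4 mm above the desk. The tray is fixed, inside 70 mm along its x by 94 mm along its y, with a rim 4 mm thick that stands 5 mm above the floor. The stamp starts standing in it, roughly lined up with it. z is up.
- eraser: Eraser, 18 x 52 x 12 mm, on the far side of the work; origin at the centre of its underside. Leave it alone.
- binder_clip: Black binder clip, 34 x 41 x 40 mm, on the far side of the work; origin at the centre of its underside. Leave it alone.
- glue_stick: Glue stick standing upright, 27 mm across, 92 mm tall, on the robot's right; origin at the centre of its underside. Leave it alone.
- stamp: The whole stamp, loose, 75 mm tall, about 0.09 kg; its origin lies 1.5 mm below the underside of its foot.
- monitor: Fixed computer monitor at the right of the work; origin on the desk under its stand (foot about 80 mm in radius). Its screen is 420 mm wide along its y, reaching from 90 to 430 mm above the desk and up to 140 mm from the origin along its x either way (it leans). An arm that starts to the right of it should be drawn in towards its base before it swings past.
Not all that is in view belongs to the job. Leave any blue look-alike of the stamp alone.

How it is judged:
By the outcome, as a careful person would: the job done as asked, in the order asked, and still so for the second after the job is handed in, with the robot touching nothing.
It also fails if it takes over 45 s, if anything falls off the work surface, if the arm or the gripper's body presses on something with over 40 N, if the wrist force passes 120 N, or if a joint passes its speed limit or range.

## Working session

There is one attempt and no reset: what is moved stays moved. The work goes in short steps, Python scripts to look and compute and a tool call to move; the robot and the scene stay as the last step left them, time stands still between calls to the robot, and variables do not carry over. Pictures are saved under pics/ and viewed, at most 10 in all, crops included, and the job is handed in when it is done.

Besides the shell and the picture viewer there is one more tool, called after "Request:" as name(argument=value, ...) on one line, values as JSON. jog_arm: Moves the arm, as the interface text tells. Shift numbers are shares of 0.2 m and turn numbers shares of 0.12 rad, none past 1 either way. Its arguments: {"type":"object","properties":{"plan":{"type":"array"}},"required":["plan"]}

```bash
mkdir -p pics; cat > h.py <<'E'
import numpy as np, cv2
from cell import *
def proj(c,P):
    P=np.atleast_2d(np.asarray(P,float)); E=np.array(c['extrinsics']); K=np.array(c['mtx'])
    q=P@E[:3,:3].T+E[:3,3]; q=q*[1,-1,-1]; u=q@K.T; return u[:,:2]/u[:,2:]
def ray(c,uv,z):
    E=np.array(c['extrinsics']); K=np.array(c['mtx']); R=E[:3,:3]; o=-R.T@E[:3,3]
    uv=np.atleast_2d(np.asarray(uv,float)); d=np.c_[uv,np.ones(len(uv))]@np.linalg.inv(K).T*[1,-1,-1]@R
    return o+d*((z-o[2])/d[:,2])[:,None]
def save(c,n): cv2.imwrite('pics/'+n+'.png',c['img'][:,:,::-1])
E
python3 - <<'E'
from h import *
s=observe(); print({k:np.round(v,3) for k,v in s.items()})
for n in('top','side'):
    c=camera(n); save(c,n+'0')
    print(n,c['extrinsics'],[k for k in c])
    for l in('stamp_grip','stamp_foot','stamp_frame','tray_floor','eraser','binder_clip','glue_stick','monitor'):
        print(l,[(np.round(d['centre'],3).tolist(),round(d['score'],2),proj(c,d['centre']).round().tolist()) for d in place_of(l,c)[:3]])
E
```

```text
{'t': np.float64(0.0), 'joint_positions': array([ 1.08 ,  0.381,  1.298,  0.   ,  1.464, -0.215]), 'joint_vel': array([-0.001,  0.001, -0.   ,  0.001, -0.001,  0.   ]), 'joint_efforts': array([-1.0000e-03, -4.3792e+01, -2.2455e+01,  7.1000e-02,  3.5000e-02,
       -0.0000e+00]), 'position': array([0.15 , 0.529, 0.238]), 'tool_rot': array([ 0.137,  0.991, -0.001, -0.   ]), 'wrist_force': array([0.086, 0.679, 0.076]), 'ft_torque': array([-0.014,  0.001, -0.044]), 'grasp_force': np.float64(0.0), 'opening': np.float64(0.088)}
top [[-0.01369543 -0.99987911 -0.00736259  0.02865702]
 [ 0.9952891  -0.01433861  0.09588537 -0.55678355]
 [-0.09597935 -0.00601472  0.99536515 -1.20594478]
 [ 0.          0.          0.          1.        ]] ['img', 'mtx', 'extrinsics', 'shot']
stamp_grip [([0.577, 0.032, 0.052], 0.87, [[315.0, 196.0]]), ([0.438, 0.006, 0.057], 0.78, [[326.0, 255.0]])]
stamp_foot [([0.572, 0.036, 0.0], 0.88, [[314.0, 201.0]])]
stamp_frame [([0.463, 0.2, 0.004], 0.7, [[247.0, 246.0]])]
tray_floor [([0.44, 0.008, 0.007], 0.92, [[326.0, 254.0]])]
eraser [([0.688, 0.171, -0.003], 0.57,
[... 422 characters left out ...]
tx', 'extrinsics', 'shot']
stamp_grip [([0.439, 0.007, 0.061], 0.88, [[258.0, 230.0]]), ([0.571, 0.032, 0.056], 0.58, [[317.0, 201.0]])]
stamp_foot [([0.438, 0.002, -0.001], 0.77, [[261.0, 257.0]]), ([0.577, 0.03, 0.001], 0.77, [[319.0, 222.0]])]
stamp_frame [([0.457, 0.2, 0.006], 0.56, [[229.0, 192.0]]), ([0.434, 0.001, 0.005], 0.3, [[259.0, 256.0]])]
tray_floor [([0.44, 0.005, 0.007], 0.59, [[261.0, 252.0]])]
eraser [([0.437, 0.003, 0.007], 0.73, [[260.0, 254.0]]), ([0.688, 0.171, -0.002], 0.52, [[330.0, 170.0]])]
binder_clip [([0.682, 0.048, -0.001], 0.5, [[359.0, 201.0]])]
glue_stick [([0.408, -0.153, 0.003], 0.59, [[286.0, 325.0]])]
monitor [([0.682, 0.05, 0.0], 0.22, [[358.0, 200.0]])]
```

```bash
python3 - <<'E'
import cv2
a=cv2.imread('pics/top0.png')[130:310,170:420]; cv2.imwrite('pics/a.png',cv2.resize(a,None,fx=3.2,fy=3.2,interpolation=cv2.INTER_CUBIC))
E
```

```text
(no output)
```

View pics/a.png

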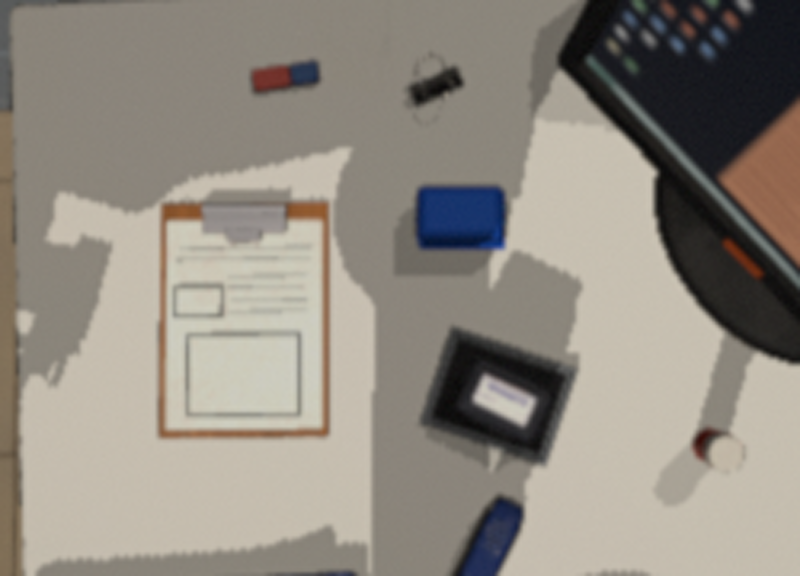

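View pics/side0.png

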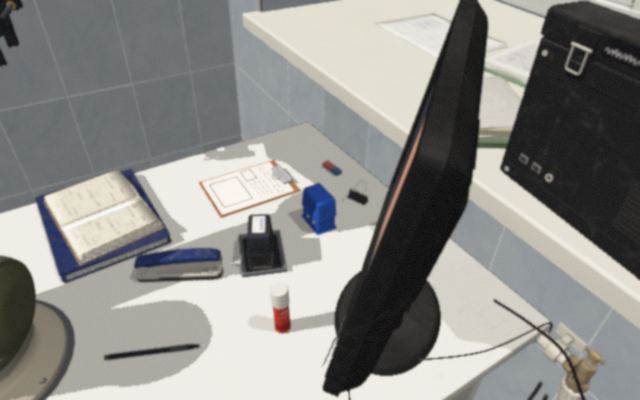

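The top crop shows the clipboard's frame (crop 187–300, 332–415), the tray rotated by about 15° with the black stamp (label at 505,398), the blue look-alike at (460,217) and a stapler near (490,540). The side view agrees; the arm is out of view.

```bash
python3 - <<'E'
from h import *
def rects(c,box,s=6):
    x0,y0,x1,y1=box; im=cv2.resize(c['img'][y0:y1,x0:x1],None,fx=s,fy=s,interpolation=cv2.INTER_CUBIC)
    return im,lambda p:(np.asarray(p,float)+.5)/s-.5+[x0,y0]
def cont(m): return max(cv2.findContours(m,cv2.RETR_EXTERNAL,cv2.CHAIN_APPROX_NONE)[0],key=cv2.contourArea)
def rep(n,P):
    e=[P[(i+1)%4]-P[i] for i in range(4)]
    print(n,'ctr',P.mean(0).round(4),'len',[round(np.linalg.norm(v),4) for v in e],'ang',[round(np.degrees(np.arctan2(v[1],v[0]))%180,1) for v in e[:2]])
c=camera('top')
# frame: light region inside outline by flood from centre
im,f=rects(c,(215,222,275,268)); g=cv2.cvtColor(im,cv2.COLOR_RGB2GRAY)
m=(g>185).astype(np.uint8); print('paper',np.percentile(g,[5,25,50,75]))
n,l,st,ce=cv2.connectedComponentsWithStats(m,connectivity=4); k=l[int((247.5-215)*6),0] if 0 else l[int((247-222)*6),int((246-215)*6)]
P=f(cv2.boxPoints(cv2.minAreaRect(cont((l==k).astype(np.uint8))))); rep('frame',ray(c,P,.004))
im,f=rects(c,(290,222,365,285)); g=cv2.cvtColor(im,cv2.COLOR_RGB2GRAY)
for t in(60,75,90):
    P=f(cv2.boxPoints(cv2.minAreaRect(cont((g<t).astype(np.uint8))))); rep('tray %d'%t,ray(c,P,.009))
for t in(20,30,40):
    P=f(cv2.boxPoints(cv2.minAreaRect(cont(cv2.morphologyEx(((g<t)).astype(np.uint8),cv2.MORPH_OPEN,np.ones((15,15)))))));rep('stamp %d'%t,ray(c,P,.078))
m=np.zeros_like(g); im2,f2=rects(c,(313,242,342,268)); g2=cv2.cvtColor(im2,cv2.COLOR_RGB2GRAY)
P=f2(cv2.boxPoints(cv2.minAreaRect(cont((g2>90).astype(np.uint8))))); rep('label',ray(c,P,.079)); print(P)
# label triangulation with side view
s=camera('side'); x0,y0=245,210; im,fs=rects(s,(246,208,276,244)); cv2.imwrite('pics/b.png',np.hstack([cv2.resize(im,(360,432))[:,:,::-1],cv2.resize(rects(c,(290,222,365,285))[0],(440,432))[:,:,::-1]]))
E
```

```text
paper [123. 174. 195. 201.]
frame ctr [0.4619 0.2035 0.004 ] len [np.float64(0.0805), np.float64(0.0565), np.float64(0.0802), np.float64(0.0565)] ang [np.float64(89.2), np.float64(179.8)]
tray 60 ctr [0.4427 0.0105 0.009 ] len [np.float64(0.0737), np.float64(0.0931), np.float64(0.0735), np.float64(0.0927)] ang [np.float64(160.1), np.float64(70.1)]
tray 75 ctr [0.4426 0.0102 0.009 ] len [np.float64(0.0765), np.float64(0.0971), np.float64(0.0763), np.float64(0.0966)] ang [np.float64(160.5), np.float64(70.4)]
tray 90 ctr [0.4424 0.0102 0.009 ] len [np.float64(0.0794), np.float64(0.0994), np.float64(0.0792), np.float64(0.0988)] ang [np.float64(160.7), np.float64(70.7)]
stamp 20 ctr [0.4518 0.0385 0.078 ] len [np.float64(0.0557), np.float64(0.0211), np.float64(0.0556), np.float64(0.0211)] ang [np.float64(168.7), np.float64(78.6)]
stamp 30 ctr [0.4425 0.0097 0.078 ] len [np.float64(0.0587), np.float64(0.0785), np.float64(0.0585), np.float64(0.0782)] ang [np.float64(160.3), np.float64(70.3)]
stamp 40 ctr [0.4426 0.0094 0.078 ] len [np.float64(0.062), np.float64(0.0816), np.float64(0.0619), np.float64(0.0813)] ang [np.float64(160.8), np.float64(70.8)]
label ctr [0.4394 0.0046 0.079 ] len [np.float64(0.0246), np.float64(0.045), np.float64(0.0246), np.float64(0.0449)] ang [np.float64(153.0), np.float64(63.1)]
[[316.03962008 255.10554886]
 [320.78967349 245.447107  ]
 [338.42128245 254.11839167]
 [333.67122904 263.77683258]]
```

View pics/b.png

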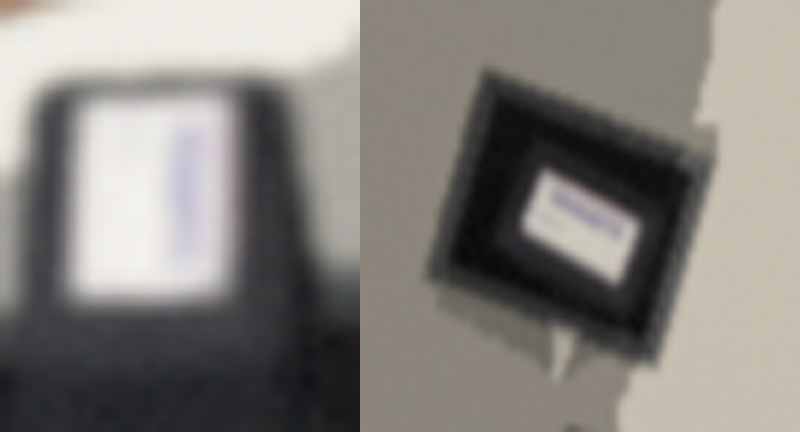

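```bash
python3 - <<'E'
from h import *
t=camera('top'); s=camera('side')
def PM(c):
    return np.array(c['mtx'])@np.diag([1,-1,-1])@np.array(c['extrinsics'])[:3]
def tri(a,b):
    X=cv2.triangulatePoints(PM(t),PM(s),np.array(a,float).reshape(2,1),np.array(b,float).reshape(2,1))[:,0]; return (X[:3]/X[3]).round(4)
print('label',tri((327.2,254.6),(258.7,224.5)))
for z in(.09,.25,.43): print(z,ray(t,[[345,149],[420,224]],z).round(3).tolist())
# frame & tray from side centre check
print('frame on side',proj(s,[[.462,.2035,.004]]).round(1),'tray',proj(s,[[.4425,.010,.004]]).round(1))
E
```

```text
label [0.4395 0.0046 0.0749]
0.09 [[0.682, -0.04, 0.09], [0.506, -0.208, 0.09]]
0.25 [[0.649, -0.033, 0.25], [0.497, -0.177, 0.25]]
0.43 [[0.611, -0.025, 0.43], [0.486, -0.143, 0.43]]
frame on side [[230.3 190.7]] tray [[261.2 251.4]]
```

Request:
jog_arm(plan=[{"xyz": [0, 0, 0], "twist": 1, "jaw": 1}, {"xyz": [0, 0, 0], "twist": 1, "jaw": 1}])

```text
t: 1.35
position: [0.1498, 0.5292, 0.2388]
tool_rot: [0.257, 0.966, 0.0, -0.0]
wrist_force: [0.6, 0.4, -0.9]
opening: 0.0884
grasp_force: 0.0
```

Request:
jog_arm(plan=[{"xyz": [0, 0, 0], "twist": 1, "jaw": 1}, {"xyz": [0, 0, 0], "twist": 1, "jaw": 1}, {"xyz": [0, 0, 0], "twist": 1, "jaw": 1}, {"xyz": [0, 0, 0], "twist": 1, "jaw": 1}, {"xyz": [0, 0, 0], "twist": 1, "jaw": 1}, {"xyz": [0, 0, 0], "twist": 1, "jaw": 1}, {"xyz": [0, 0, 0], "twist": 1, "jaw": 1}, {"xyz": [0, 0, 0], "twist": 1, "jaw": 1}, {"xyz": [0, 0, 0], "twist": 1, "jaw": 1}, {"xyz": [0, 0, 0], "twist": 1, "jaw": 1}, {"xyz": [0, 0, 0], "twist": 1, "jaw": 1}, {"xyz": [0, 0, 0], "twist": 1, "jaw": 1}])

```text
t: 2.85
position: [0.1497, 0.5292, 0.2387]
tool_rot: [0.83, 0.557, -0.0, 0.0]
wrist_force: [0.6, 0.2, 0.5]
opening: 0.0885
grasp_force: 0.0
```

Request:
jog_arm(plan=[{"xyz": [0, 0, 0], "twist": 0.68, "jaw": 1}, {"xyz": [-0.168, 0.248, 0], "twist": 0, "jaw": 1}, {"xyz": [-0.168, 0.248, 0], "twist": 0, "jaw": 1}, {"xyz": [-0.168, 0.248, 0], "twist": 0, "jaw": 1}, {"xyz": [-0.168, 0.248, 0], "twist": 0, "jaw": 1}, {"xyz": [-0.168, 0.248, 0], "twist": 0, "jaw": 1}, {"xyz": [-0.168, 0.248, 0], "twist": 0, "jaw": 1}, {"xyz": [-0.168, 0.248, 0], "twist": 0, "jaw": 1}, {"xyz": [-0.168, 0.248, 0], "twist": 0, "jaw": 1}, {"xyz": [-0.168, 0.248, 0], "twist": 0, "jaw": 1}, {"xyz": [-0.168, 0.248, 0], "twist": 0, "jaw": 1}, {"xyz": [0, 0, 0], "twist": 0, "jaw": 1}])

```text
t: 4.35
position: [0.443, 0.003, 0.2384]
tool_rot: [0.853, 0.522, -0.0, 0.0]
wrist_force: [-0.8, 0.3, -1.1]
opening: 0.088
grasp_force: 0.0
```

Request:
jog_arm(plan=[{"xyz": [0.003, -0.022, 0.2], "twist": 0, "jaw": 1}, {"xyz": [0, 0, 0.25], "twist": 0, "jaw": 1}, {"xyz": [0, 0, 0.25], "twist": 0, "jaw": 1}, {"xyz": [0, 0, 0.05], "twist": 0, "jaw": 1}, {"xyz": [0, 0, 0], "twist": 0, "jaw": 1}])

```text
t: 4.97
position: [0.4383, 0.0088, 0.0895]
tool_rot: [0.851, 0.525, 0.0, 0.0]
wrist_force: [0.8, -0.4, 0.6]
opening: 0.088
grasp_force: 0.0
```

```bash
python3 - <<'E'
from h import *
s=camera('side'); cv2.imwrite('pics/c.png',cv2.resize(s['img'][150:290,160:360,::-1],None,fx=4,fy=4,interpolation=cv2.INTER_CUBIC))
E
```

```text
(no output)
```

View pics/c.png

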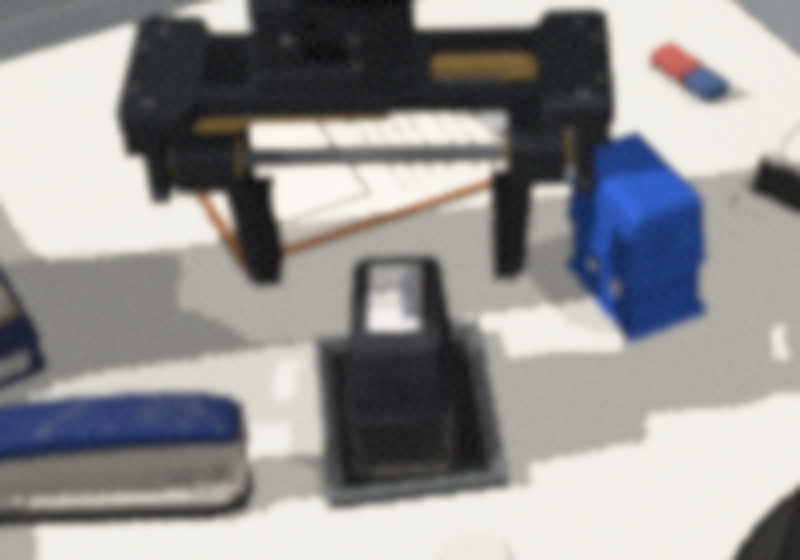

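The gripper hangs above the tray, its fingers at crop (262,275) and (510,270) astride the black stamp at (395,300). The blue look-alike at (640,230) is clear.

Request:
jog_arm(plan=[{"xyz": [-0.014, 0.012, 0.1], "twist": 0, "jaw": 1}, {"xyz": [0, 0, 0.155], "twist": 0, "jaw": 1}, {"xyz": [0, 0, 0], "twist": 0, "jaw": 1}, {"xyz": [0, 0, 0], "twist": 0, "jaw": 0.3}, {"xyz": [0, 0, 0], "twist": 0, "jaw": 0.3}, {"xyz": [0, 0, 0], "twist": 0, "jaw": 0.3}, {"xyz": [0, 0, 0], "twist": 0, "jaw": 0.3}, {"xyz": [0, 0, 0], "twist": 0, "jaw": 0.3}, {"xyz": [0, 0, 0], "twist": 0, "jaw": 0.3}, {"xyz": [0, 0, 0], "twist": 0, "jaw": 0.3}])

```text
t: 6.28
position: [0.4389, 0.0049, 0.0379]
tool_rot: [0.851, 0.524, 0.0, 0.0]
wrist_force: [0.1, 0.3, 3.6]
opening: 0.0427
grasp_force: 30.0
```

Request:
jog_arm(plan=[{"xyz": [0, 0, -0.1], "twist": 0, "jaw": 0.3}, {"xyz": [0, 0, -0.2], "twist": 0, "jaw": 0.3}, {"xyz": [0, 0, 0], "twist": -1, "jaw": 0.3}, {"xyz": [0, 0, 0], "twist": -1, "jaw": 0.3}, {"xyz": [0, 0, 0], "twist": -1, "jaw": 0.3}, {"xyz": [0, 0, 0], "twist": -0.83, "jaw": 0.3}, {"xyz": [0.25, 0.027, 0], "twist": 0, "jaw": 0.3}, {"xyz": [0.25, 0.027, 0], "twist": 0, "jaw": 0.3}, {"xyz": [0.25, 0.027, 0], "twist": 0, "jaw": 0.3}, {"xyz": [0.245, 0.027, 0], "twist": 0, "jaw": 0.3}, {"xyz": [0, 0, 0], "twist": 0, "jaw": 0.3}, {"xyz": [0, 0, 0], "twist": 0, "jaw": 0.3}])

```text
t: 7.78
position: [0.4615, 0.2034, 0.0974]
tool_rot: [0.709, 0.705, -0.0, -0.0]
wrist_force: [0.1, -0.9, -1.3]
opening: 0.0427
grasp_force: 29.9
```

```bash
python3 - <<'E'
from h import *
s=camera('side'); cv2.imwrite('pics/d.png',cv2.resize(s['img'][110:250,150:350,::-1],None,fx=4,fy=4,interpolation=cv2.INTER_CUBIC))
for l in('stamp_foot','stamp_grip'): print(l,[(np.round(d['centre'],3).tolist(),round(d['score'],2)) for d in place_of(l,s)[:3]])
# clipboard angle from first top image: brown mask
t=cv2.imread('pics/top0.png'); from cell import camera
c=camera('top'); b,g,r=[t[...,i].astype(int) for i in range(3)]
m=((r-b>60)).astype(np.uint8); m[:, :210]=0;m[:,285:]=0;m[:180]=0;m[280:]=0
P=cv2.boxPoints(cv2.minAreaRect(cv2.findNonZero(m))); W=ray(c,P,.004); print(W.mean(0).round(4)); e=np.diff(W,axis=0); print(np.linalg.norm(e,axis=1).round(4),np.degrees(np.arctan2(e[:,1],e[:,0])).round(2)%180)
o=observe(); print(o['position'],o['tool_rot'],o['wrist_force'])
E
```

```text
stamp_foot [([0.579, 0.032, 0.0], 0.95), ([0.462, 0.201, 0.06], 0.57)]
stamp_grip [([0.442, 0.007, 0.007], 0.68), ([0.462, 0.204, 0.119], 0.62), ([0.578, 0.033, 0.054], 0.6)]
[0.5028 0.2035 0.004 ]
[0.1261 0.1765 0.1244] [ 89.16 179.74  89.22]
[0.4618838  0.20278743 0.09778214] [ 7.10175495e-01  7.04024681e-01 -1.08686842e-04 -4.57165592e-05] [-0.06831614 -0.56474167 -0.72822632]
```

View pics/d.png

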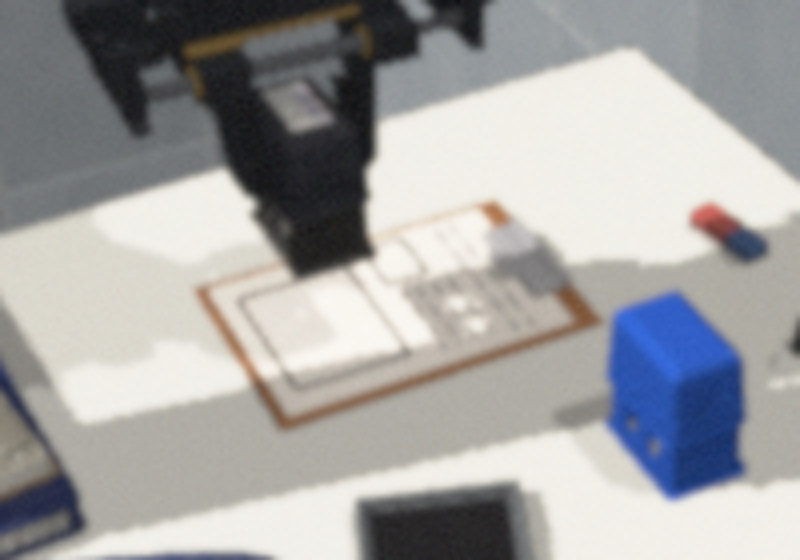

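The stamp hangs upright above the frame (foot at crop ~(320,250), frame corners (240,300)–(405,355)); the network puts the foot at (0.462, 0.201, 0.060).

Request:
jog_arm(plan=[{"xyz": [0, 0, 0.1], "twist": 0, "jaw": 0.3}, {"xyz": [0, 0, 0.14], "twist": 0, "jaw": 0.3}, {"xyz": [0, 0, 0.04], "twist": 0, "jaw": 0.3}, {"xyz": [0, 0, 0], "twist": 0, "jaw": 0.3}])

```text
t: 8.48
position: [0.4619, 0.2034, 0.0419]
tool_rot: [0.71, 0.704, -0.0, -0.0]
wrist_force: [-0.5, -0.6, -0.4]
opening: 0.0425
grasp_force: 29.9
```

Request:
jog_arm(plan=[{"xyz": [0, 0, 0.02], "twist": 0, "jaw": 0.3}, {"xyz": [0, 0, 0.02], "twist": 0, "jaw": 0.3}, {"xyz": [0, 0, 0], "twist": 0, "jaw": 0.3}])

```text
t: 8.85
position: [0.4624, 0.2038, 0.0342]
tool_rot: [0.71, 0.705, 0.001, 0.001]
wrist_force: [1.0, -0.1, 3.5]
opening: 0.0428
grasp_force: 30.0
```

Request:
jog_arm(plan=[{"xyz": [0, 0, 0.02], "twist": 0, "jaw": 0.3}, {"xyz": [0, 0, 0.02], "twist": 0, "jaw": 0.3}, {"xyz": [0, 0, 0], "twist": 0, "jaw": 0.3}])

```text
t: 9.22
position: [0.4624, 0.2038, 0.0264]
tool_rot: [0.71, 0.705, 0.001, 0.001]
wrist_force: [0.3, -0.4, 8.2]
opening: 0.0425
grasp_force: 30.2
```

Request:
jog_arm(plan=[{"xyz": [0, 0, 0.005], "twist": 0, "jaw": 0.3}, {"xyz": [0, 0, 0], "twist": 0, "jaw": 0.3}])

```text
t: 9.48
position: [0.4624, 0.2038, 0.0256]
tool_rot: [0.71, 0.705, 0.001, 0.001]
wrist_force: [0.6, -1.1, 10.1]
opening: 0.0428
grasp_force: 30.3
```

Request:
jog_arm(plan=[{"xyz": [0, 0, 0.005], "twist": 0, "jaw": 0.3}, {"xyz": [0, 0, 0], "twist": 0, "jaw": 0.3}])

```text
t: 9.72
position: [0.4625, 0.2038, 0.0252]
tool_rot: [0.71, 0.705, 0.001, 0.001]
wrist_force: [-2.1, -1.2, 16.1]
opening: 0.0426
grasp_force: 30.5
```

Request:
jog_arm(plan=[{"xyz": [0, 0, 0.004], "twist": 0, "jaw": 0.3}, {"xyz": [0, 0, 0], "twist": 0, "jaw": 0.3}])

```text
t: 9.98
position: [0.4625, 0.2038, 0.0251]
tool_rot: [0.709, 0.705, 0.001, 0.001]
wrist_force: [-4.4, -1.9, 24.1]
opening: 0.0425
grasp_force: 30.9
```

Request:
jog_arm(plan=[{"xyz": [0, 0, 0], "twist": 0, "jaw": 0.3}, {"xyz": [0, 0, 0], "twist": 0, "jaw": 0.3}, {"xyz": [0, 0, -0.03], "twist": 0, "jaw": 0.3}, {"xyz": [0, 0, -0.04], "twist": 0, "jaw": 0.3}, {"xyz": [0, 0, -0.1], "twist": 0, "jaw": 0.3}, {"xyz": [0, 0, -0.24], "twist": 0, "jaw": 0.3}, {"xyz": [0, 0, 0], "twist": 0, "jaw": 0.3}])

```text
t: 10.85
position: [0.4628, 0.2041, 0.1074]
tool_rot: [0.71, 0.705, 0.002, 0.001]
wrist_force: [-0.6, -0.3, -1.6]
opening: 0.043
grasp_force: 29.9
```

```bash
python3 - <<'E'
from h import *
s=camera('side'); cv2.imwrite('pics/e.png',cv2.resize(s['img'][110:250,150:350,::-1],None,fx=4,fy=4,interpolation=cv2.INTER_CUBIC))
for l in('stamp_foot','stamp_grip','tray_floor'): print(l,[(np.round(d['centre'],3).tolist(),round(d['score'],2)) for d in place_of(l,s)[:3]])
t=camera('top');save(t,'t2')
for l in('tray_floor',): print(l,[(np.round(d['centre'],3).tolist(),round(d['score'],2)) for d in place_of(l,t)[:3]])
x0,y0=290,222; im=cv2.resize(t['img'][222:285,290:365],None,fx=6,fy=6,interpolation=cv2.INTER_CUBIC); g=cv2.cvtColor(im,cv2.COLOR_RGB2GRAY)
for th in(30,75,90):
    k=max(cv2.findContours((g<th).astype(np.uint8),0,1)[0],key=cv2.contourArea); P=(cv2.boxPoints(cv2.minAreaRect(k))+.5)/6-.5+[x0,y0]; W=ray(t,P,.009); e=np.diff(W,axis=0); print(th,W.mean(0).round(4),np.linalg.norm(e,axis=1).round(4),np.degrees(np.arctan2(e[:,1],e[:,0])).round(1)%180)
E
```

```text
stamp_foot [([0.46, 0.203, 0.07], 0.96), ([0.576, 0.031, 0.001], 0.68)]
stamp_grip [([0.572, 0.032, 0.051], 0.84), ([0.464, 0.207, 0.129], 0.65), ([0.457, 0.201, 0.072], 0.18)]
tray_floor [([0.439, 0.01, 0.002], 0.6)]
tray_floor [([0.441, 0.01, 0.004], 0.67)]
30 [0.4419 0.0083 0.009 ] [0.0586 0.0823 0.0585] [160.1  70.1 159.8]
75 [0.4405 0.009  0.009 ] [0.0714 0.0933 0.0712] [159.8  69.8 159.4]
90 [0.4412 0.0094 0.009 ] [0.0759 0.0964 0.0757] [160.7  70.7 160.3]
```

View pics/e.png

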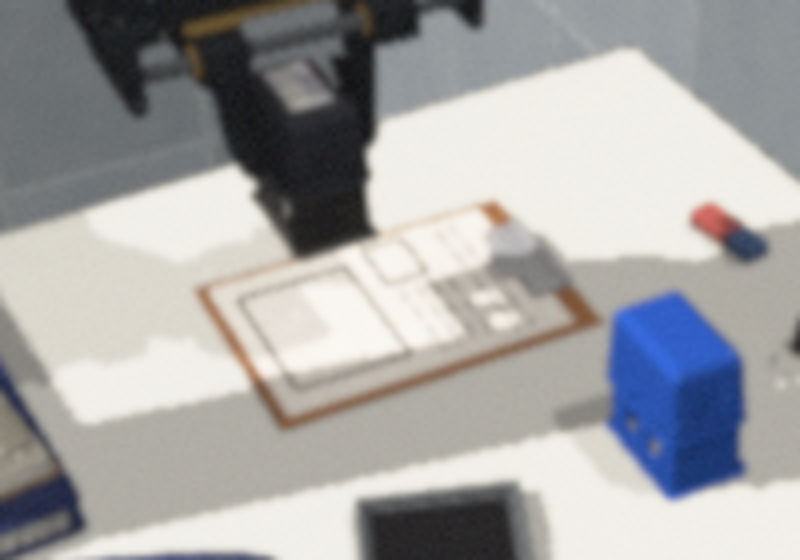

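Request:
jog_arm(plan=[{"xyz": [0, 0, 0], "twist": 1, "jaw": 0.3}, {"xyz": [0, 0, 0], "twist": 1, "jaw": 0.3}, {"xyz": [0, 0, 0], "twist": 0.79, "jaw": 0.3}, {"xyz": [-0.237, 0.057, 0], "twist": 0, "jaw": 0.3}, {"xyz": [-0.237, 0.057, 0], "twist": 0, "jaw": 0.3}, {"xyz": [-0.237, 0.057, 0], "twist": 0, "jaw": 0.3}, {"xyz": [-0.237, 0.057, 0], "twist": 0, "jaw": 0.3}, {"xyz": [0, 0, 0], "twist": 0, "jaw": 0.3}, {"xyz": [0, 0, 0], "twist": 0, "jaw": 0.3}])

```text
t: 12.28
position: [0.441, 0.0102, 0.1045]
tool_rot: [0.817, 0.576, -0.0, -0.0]
wrist_force: [0.5, -0.1, -1.4]
opening: 0.0428
grasp_force: 29.9
```

```bash
python3 - <<'E'
from h import *
s=camera('side');t=camera('top'); save(t,'t3'); save(s,'s3')
a=cv2.resize(t['img'][215:275,212:278,::-1],(400,364),interpolation=cv2.INTER_CUBIC)
b=cv2.resize(s['img'][150:240,190:290,::-1],(400,364),interpolation=cv2.INTER_CUBIC)
cv2.imwrite('pics/f.png',np.hstack([a,b]))
for l in('stamp_foot','tray_floor'): print(l,[(np.round(d['centre'],3).tolist(),round(d['score'],2)) for d in place_of(l,s)[:3]])
E
```

```text
stamp_foot [([0.439, 0.007, 0.07], 0.92), ([0.578, 0.032, 0.001], 0.65)]
tray_floor [([0.44, 0.008, 0.006], 0.93)]
```

View pics/f.png

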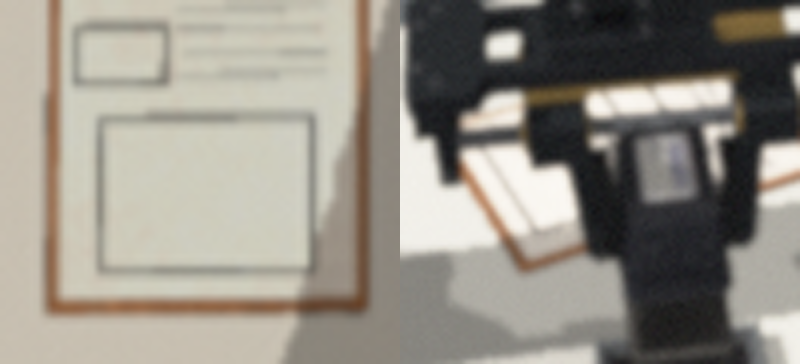

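```bash
python3 - <<'E'
import cv2,numpy as np
a=cv2.imread('pics/top0.png')[228:260,224:268].astype(int); b=cv2.imread('pics/t3.png')[228:260,224:268].astype(int)
d=b-a
for c in range(3): print(cv2.resize(d[...,c].astype(np.float32),(11,8),interpolation=cv2.INTER_AREA).round().astype(int))
E
```

```text
[[  1   2   2   2   1   1   2   1   2   2   2]
 [  2   1   1   1   2   1   2   2   2   2   1]
 [  2   2   2   2   2   2   2   2   2   2   2]
 [  1   1   2   2   2   2   1   2   2   1  -6]
 [  2   2   2   2   2   2   2   2   2   1 -10]
 [  2   2   2   2   1   2   2   1   2   2 -30]
 [  2   2   1   2   2   2   2   2   1   0 -49]
 [  2   1   2   1   1   2   1   2   2  -4 -53]]
[[  1   2   2   2   1   2   2   2   2   2   2]
 [  2   2   2   1   2   1   1   2   2   2   2]
 [  2   2   2   2   2   2   2   2   2   2   2]
 [  2   2   2   2   2   2   2   2   2   2  -7]
 [  2   2   2   2   2   1   2   1   2   2 -10]
 [  2   2   2   2   2   2   2   2   2   2 -30]
 [  2   2   1   2   2   2   2   2   1  -1 -52]
 [  2   2   2   1   2   2   1   2   2  -5 -57]]
[[  2   2   2   2   2   2   2   2   2   2   2]
 [  2   2   2   1   2   1   2   2   1   2   2]
 [  1   2   2   2   2   2   2   2   2   2   2]
 [  2   2   2   2   2   2   2   2   2   2  -6]
 [  2   2   2   2   2   2   2   2   2   2  -9]
 [  2   2   2   2   1   2   2   2   2   2 -26]
 [  2   2   2   2   2   2   2   2   2   0 -45]
 [  2   2   2   2   2   2   2   2   2  -4 -50]]
```

The print region shows no change in the pictures, so ink seems not to be rendered. The force did meet the hard end stop after 12 mm, at 24 N with no slip. The stamp now hangs over the tray; next I set it down.

Request:
jog_arm(plan=[{"xyz": [0, 0, 0.15], "twist": 0, "jaw": 0.3}, {"xyz": [0, 0, 0.13], "twist": 0, "jaw": 0.3}, {"xyz": [0, 0, 0.03], "twist": 0, "jaw": 0.3}, {"xyz": [0, 0, 0], "twist": 0, "jaw": 0.3}, {"xyz": [0, 0, 0], "twist": 0, "jaw": 0.3}])

```text
t: 13.1
position: [0.4417, 0.0099, 0.0437]
tool_rot: [0.817, 0.577, 0.001, 0.001]
wrist_force: [-0.2, 0.4, -2.0]
opening: 0.0431
grasp_force: 29.9
```

Request:
jog_arm(plan=[{"xyz": [0, 0, 0.02], "twist": 0, "jaw": 0.3}, {"xyz": [0, 0, 0.007], "twist": 0, "jaw": 0.3}, {"xyz": [0, 0, 0], "twist": 0, "jaw": 0.3}, {"xyz": [0, 0, 0], "twist": 0, "jaw": 0.3}])

```text
t: 13.6
position: [0.4413, 0.0098, 0.0377]
tool_rot: [0.817, 0.577, 0.0, 0.0]
wrist_force: [-0.8, 0.6, 1.7]
opening: 0.043
grasp_force: 30.0
```

Request:
jog_arm(plan=[{"xyz": [0, 0, 0], "twist": 0, "jaw": 0.6}, {"xyz": [0, 0, 0], "twist": 0, "jaw": 1}, {"xyz": [0, 0, 0], "twist": 0, "jaw": 1}, {"xyz": [0, 0, 0], "twist": 0, "jaw": 1}, {"xyz": [0, 0, 0], "twist": 0, "jaw": 1}, {"xyz": [0, 0, -0.1], "twist": 0, "jaw": 1}, {"xyz": [0, 0, -0.3], "twist": 0, "jaw": 1}, {"xyz": [0, 0, -0.3], "twist": 0, "jaw": 1}, {"xyz": [0, 0, -0.3], "twist": 0, "jaw": 1}, {"xyz": [0, 0, 0], "twist": 0, "jaw": 1}])

```text
t: 14.85
position: [0.4425, 0.0096, 0.2412]
tool_rot: [0.817, 0.577, 0.003, 0.003]
wrist_force: [-0.3, -0.2, -0.5]
opening: 0.0881
grasp_force: 0.0
```

```bash
python3 - <<'E'
from h import *
s=camera('side'); cv2.imwrite('pics/g.png',cv2.resize(s['img'][150:290,160:360,::-1],None,fx=4,fy=4,interpolation=cv2.INTER_CUBIC))
for l in('stamp_foot','stamp_grip','tray_floor'): print(l,[(np.round(d['centre'],3).tolist(),round(d['score'],2)) for d in place_of(l,s)[:3]])
E
```

```text
stamp_foot [([0.58, 0.031, 0.0], 0.93), ([0.44, 0.009, 0.001], 0.88), ([0.438, 0.007, 0.001], 0.73)]
stamp_grip [([0.571, 0.032, 0.055], 0.75), ([0.442, 0.013, 0.059], 0.59)]
tray_floor [([0.439, 0.006, 0.006], 0.75), ([0.444, 0.009, 0.062], 0.29)]
```

View pics/g.png

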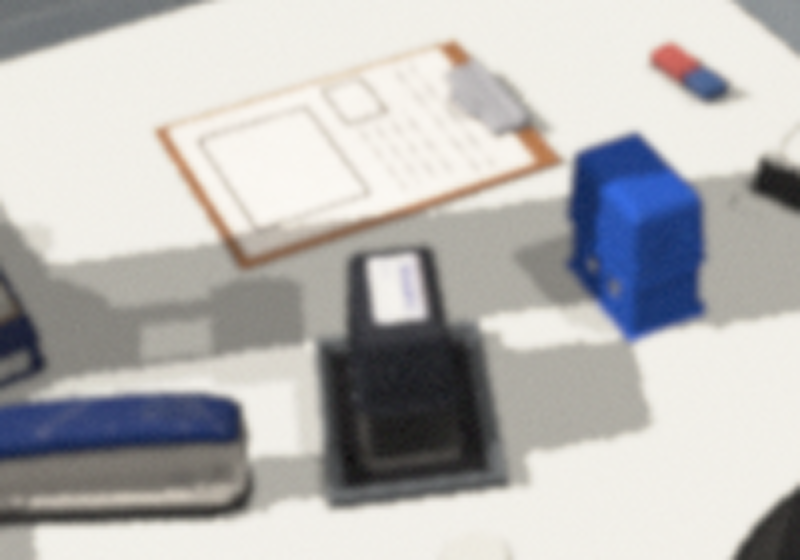

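The stamp stands upright in the tray (crop 400,350), and the gripper is clear of it. The blue look-alike and the eraser have not moved.

```bash
python3 -c "
from cell import close_job; print(close_job())"
```

```text
the job is handed in; nothing more can be done
None
```

I pressed the stamp to its end stop inside the larger frame (12 mm travel, up to 24 N), returned it upright to its tray and handed the job in at about 15 s; no ink mark shows in the camera pictures, so the print itself is inferred from the force and travel.

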